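# Hold a sample cell in the open beam of a double-beam photometer

### The job

Get the double-beam photometer ready and put the sample in its light: first slide the tray with the short reference cell straight into the reference chamber until its front plate sits flush against the chamber and closes it, with the cell still standing in the tray. Then take the tall sample cell out of the stand by its two frosted faces only, never letting the fingers touch the clear windows, and hold it upright in the open light path, centred between the two lenses at lens height with its clear windows facing the lenses. Finish while still holding it there, clear of the instrument, and leave the petri dish and the spare short cell in the stand where they are.

Things in the scene. Friction and masses are not known exactly. Their poses are not given: they have to be found in the camera images.
- photometer: Fixed photometer, 100 mm deep (x), 284 mm wide (y). Origin on the worktop; x points from its front into it, y to its left; yaw within 0.2 rad. At y +59 to +141 mm the low white reference chamber, 66 mm high; y +10 to +59 the grey lamp tower; then the open gap over a 10 mm base plate; y -90 to -140 the detector tower. Towers are 95 mm high, x -30 to +55 mm. The light runs along y.
- chamber_mouth (a point): Centre of the reference chamber's mouth, in the plane of its front face, 30 mm above the worktop; axes as the photometer's, whose origin lies 50 mm behind and 100 mm to the right. The mouth is 64 mm wide and 54 mm high, without a sill: the tray slides in on the worktop.
- chamber_inside (a point): Point inside the reference chamber, on the photometer, 40 mm behind the mouth plane: where the reference cell stands when the tray is fully home. 5 mm above the worktop; axes as the photometer's.
- beam_mid (a point): Middle of the open light path, half-way between the two lenses, 68 mm above the worktop, 40 mm to the right (-y) of the photometer's origin; axes as the photometer's (y along the light). The two black lens snouts (26 mm across) are 84 mm apart; nothing stands before, behind or above the gap.
- tray_grip (a point): Middle of the upright black handle plate of the loose tray (0.25 kg), 26 mm above the worktop. x points to the tray's leading end, y left. The plate is 10 mm thick (y), 58 mm long (x), top at 44 mm. The tray slides flat on the worktop; it starts with its leading end 10 to 40 mm before the mouth, up to 25 mm aside and 0.15 rad askew. When home, this point is 38 mm before the mouth plane.
- tray_front (a point): Middle of the foot of the tray's white front plate (76 mm wide, 62 mm high), on its back face, 38 mm ahead (+x) of the handle's middle, at worktop level. This back face meets the chamber's front face when the tray is home. Beyond it the tray floor is 54 mm wide and reaches 85 mm further.
- reference_cell: The short reference cell standing loosely in the pocket of the tray: 20 mm by 40 mm, 40 mm high with its white lid. Origin at the centre of its underside.
- sample_center (a point): Centre of the tall sample cell (loose, about 60 g): 20 mm thick (x), 40 mm long (y), 68 mm high with white lid; this point is 34 mm above its underside. The broad faces (+x, -x) are frosted, to be gripped; the narrow ends (+y, -y) are clear windows, set back 2 mm. Starts upright in one of the stand's two pockets (12 mm deep, about 1.5 mm play), underside 4 mm above the worktop.
- sample_cell: The same sample cell; origin at the centre of its underside, axes as at its centre.
- sample_cell_windows: The two clear end windows of the sample cell, fixed in it; the fingers must not touch them. Origin at the centre of the cell's underside.
- cell_stand: Grey stand, fixed, 52 mm (x) by 140 mm (y) by 16 mm high, with two pockets 64 mm apart along y; origin at the centre of its underside. The cells stand in it with the same axes; the tall one may be in either pocket.
- spare_center (a point): Centre of the spare short cell (20 x 40 x 40 mm high) in the stand's other pocket; to be left there.
- petri_dish: Loose petri dish, 60 mm across, 15 mm high, lying on the worktop; to be left alone. Origin at the centre of its underside.
Not all that is in view belongs to the job. What is shaped like the sample_cell but blue is not meant.

How it is judged:
By the outcome, as a careful person would: the job done as asked, in the order asked, and still so for the second after the job is handed in, while the arm keeps its last pose, push and grip.
It also fails if it takes over 54 s, if anything falls off the work surface, if the arm or the gripper's body presses on something with over 40 N, if the wrist force passes 120 N, or if a joint passes its speed limit or range.

### The arm

A 6-joint arm with a two-finger parallel gripper is mounted at the origin on a cart in front of the work surface, level with it; the furniture and walls round the work are solid. World frame = base frame: x ahead of the robot, y to its left, z up, the work surface at z = 0. Lengths are in m, angles in degrees, forces in N, time in s.
With the tool pointing down it reaches from about 0.4 to 0.825 m from the base axis. Payload 7 kg.
Tool frame: the origin (TCP) lies on the centre line of the jaws, within the pads' length; the fingertips stand 19 mm ahead of it and the grasp point (between the pads) is the TCP; z points along the fingers, y is the line along which they close (so a half turn about z gives the same grasp; the last joint's range is limited). The gripper opens to 88 mm and grips with 3 to 60 N. Pads are 19 mm wide; open, the fingers measure 130 mm over their backs; the gripper's body (78 mm by 193 mm) begins 47 mm behind the grasp point.
Start: joints at [-52.133, 20.546, 0.682, 0, -70.136, -16.507], TCP at [0.246, -0.629, 0.246] pointing down, gripper open.
Joint ranges: [-176.03, 176.03], [-82.01, 121.73], [-58.28, 71.71], [-173.87, 95.51], [-174.79, -0.11], [-173.66, 173.66]. Speed limits (degrees/s): [136.94, 136.94, 172.46, 180, 180, 180].

### API

Orientations are given as [roll, pitch, yaw] about the fixed x, y, z axes, in that order (R = Rz(yaw) Ry(pitch) Rx(roll)).
In Python, from plant import * gives the robot as it stands. The module is installed in compiled form; this text tells all that it offers.
- The arm moves only by the tool play_rows, never from a script. Its argument "deltas" is a list of rows, each a list of 6 numbers: the shift along the world's x, y, z scaled (see below), then the turn, a rotation vector about the world's x, y, z scaled (see below). A call has 1 to 10 rows; each row shifts and turns the commanded pose from where the row before left it; what a row does not reach is not made up. The controller multiplies each number of a shift by 800 mm and each number of a turn by 180 degrees. A row lasts 1/10 s, in which the tool goes at most 50 mm and 8.59 degrees, less where a joint would pass 70% of its speed; a pose out of reach is approached as far as the arm can. A call with a number of a shift or a turn outside -1 to 1 is refused whole. A call with a gripper value outside its range is refused whole. "gripper" is the gripper command: -1 is shut, 1 is fully open, values between are in proportion, set as the call begins (left out, the last holds). The fingers move at their own pace and stop on an object; the grip force is fixed at half the most. Time passes only in rows, so rows that do not move let the fingers close. It gives the time, the measured TCP pose, the force, the opening and the grip force at its end, in the units of the state.
- get_obs(): the state, without advancing time (a new reading comes with each control period).
- snapshot(name): name is "scene" or "side" or "wrist"; returns (picture, depth): 400x640x3 uint8, blue, green, red; 400x640 float32, m along the optical axis (not along the pixel's ray), 0 where there is no reading.
- camera_model(name): a dict with "fx", "fy", "cx", "cy" (pixels), "k1" (the pictures are not rectified: a ray, as slopes to the right and down, at radius r is drawn at 1 + k1 r^2 times it, then the intrinsics apply), "world_to_cam" (4x4, takes a point from world to camera coordinates). Camera axes: x right, y down, z forward; pixel columns grow to the right and rows downward; lengths in m; the calibration is good to about 2 mm. A picture is of the moment at which its call begins: read the wrist's pose just before it. camera_model takes no time and is no camera call; for the wrist camera it gives the pose at the moment of the call.
- close_job(): hands the job in; it is judged then, once.
The state is a dict: "clock": time; "joint_pos": joint angles; "qvel": joint speeds; "tau": joint torques, N m; "tool_pos": TCP position; "orientation": TCP orientation; "force": force on the tool from outside, world axes, zero at the start; "moment": the same for the moment, N m; "opening": finger opening in m; "gripper_force": force on a finger pad.
Only numpy, scipy, OpenCV 4.12 (cv2) and the standard library are available. Lean on these libraries where they do the work, as an engineer would, in place of code of your own. Each camera call takes 0.05 s, during which the arm holds its last target. There are 200 camera calls.

## Working session

There is one attempt and no reset: what is moved stays moved. The work goes in short steps, Python scripts to look and compute and a tool call to move; the robot and the scene stay as the last step left them, time stands still between calls to the robot, and variables do not carry over. Pictures are saved under pics/ and viewed, at most 10 in all, crops included, and the job is handed in when it is done.

Besides the shell and the picture viewer there is one more tool, called as name([rows], argument=value, ...), one row to a line, values as JSON. play_rows: Moves the arm, as the interface text tells. Its arguments: {"type":"object","properties":{"deltas":{"type":"array","items":{"type":"array","items":{"type":"number","minimum":-1,"maximum":1}}},"gripper":{"type":"number"}},"required":["deltas"]}

```bash
mkdir -p pics
cat > h.py <<'E'
from plant import *
import numpy as np, cv2
def load(n):
    d=np.load(f'pics/{n}.npz'); return d['p'],d['d'],{k:d[k] for k in('fx','fy','cx','cy','k1','world_to_cam')}
def take(cam,n):
    m=camera_model(cam); p,d=snapshot(cam)
    np.savez(f'pics/{n}.npz',p=p,d=d,**{k:m[k] for k in('fx','fy','cx','cy','k1','world_to_cam')}); cv2.imwrite(f'pics/{n}.png',p); return p,d,m
def rays(m,uv):
    uv=np.atleast_2d(np.array(uv,float)); K=np.array([[m['fx'],0,m['cx']],[0,m['fy'],m['cy']],[0,0,1.]])
    q=cv2.undistortPoints(uv.reshape(-1,1,2),K,np.array([float(m['k1']),0,0,0])).reshape(-1,2)
    return np.c_[q,np.ones(len(q))]
def onplane(m,uv,z):
    W=np.linalg.inv(m['world_to_cam']); r=rays(m,uv)@W[:3,:3].T; o=W[:3,3]
    return o+r*((z-o[2])/r[:,2])[:,None]
def cloud(m,d):
    h,w=d.shape; u,v=np.meshgrid(np.arange(w),np.arange(h)); r=rays(m,np.c_[u.ravel(),v.ravel()])*d.ravel()[:,None]
    W=np.linalg.inv(m['world_to_cam']); P=r@W[:3,:3].T+W[:3,3]; P[d.ravel()==0]=np.nan; return P.reshape(h,w,3)
E
python3 - <<'E'
from h import *
print(get_obs())
for c in('scene','side'): 
    p,d,m=take(c,c+'0'); print(c,np.linalg.inv(m['world_to_cam']).round(3))
E
```

```text
{'clock': 0.0, 'joint_pos': array([-5.21321975e+01,  2.05921314e+01,  6.32901655e-01, -1.97709898e-02,
       -7.01361213e+01, -1.65066074e+01]), 'qvel': array([ 0.01147354, -0.07763225,  0.01308595,  0.13987551, -0.06569393,
        0.01402843]), 'tau': array([-6.37036428e-04, -5.82716954e+01,  2.93052721e+01,  6.99712291e+00,
        6.82882121e-03, -1.67053158e-04]), 'tool_pos': array([ 0.24566607, -0.62820665,  0.24460928]), 'orientation': array([ 1.79903298e+02, -9.27441660e-03, -1.58645531e+02]), 'force': array([ 0.88364706, -0.40510967, -1.01192899]), 'moment': array([ 0.02189867, -0.02428297,  0.05755904]), 'gripper_force': 0.0, 'opening': 0.08773473943259184}
scene [[-0.611 -0.548  0.572  0.051]
 [-0.792  0.415 -0.449  0.357]
 [ 0.009 -0.727 -0.687  0.656]
 [ 0.     0.     0.     1.   ]]
side [[ 0.926 -0.204  0.319  0.23 ]
 [-0.378 -0.454  0.807 -0.909]
 [-0.02  -0.867 -0.497  0.58 ]
 [ 0.     0.     0.     1.   ]]
```

View pics/scene0.png

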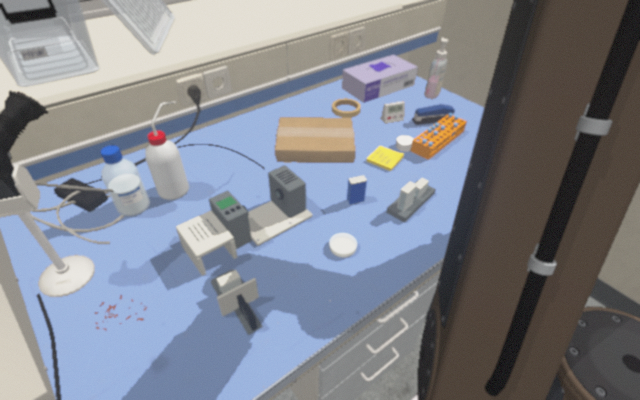

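View pics/side0.png

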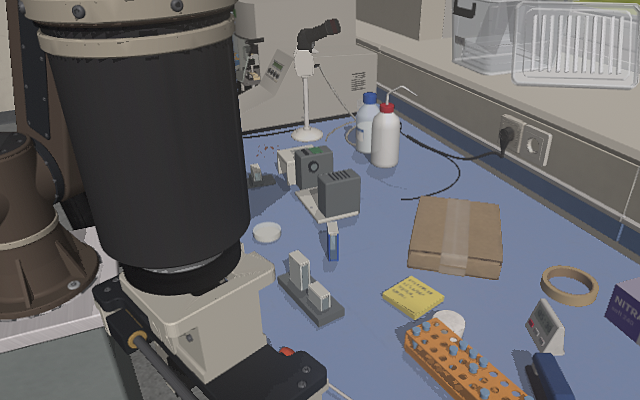

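The scene view shows the chamber (205,235), lamp tower (230,215), detector (287,192), tray with handle (245,305), dish (343,245), and stand (412,200). The tall white-lidded cell is at (407,195) with the spare at (422,187), and the blue decoy stands alone at (357,190). The side view agrees: stand at (310,295), tall cell at (298,270), spare at (319,293), blue one at (333,243).

Run:
```python
from h import *
def box(n,u0,u1,v0,v1,z0,z1,lab):
    p,d,m=load(n); P=cloud(m,d)[v0:v1,u0:u1].reshape(-1,3); s=P[(P[:,2]>z0)&(P[:,2]<z1)]
    if len(s)<5: print(n,lab,len(s)); return
    r=cv2.minAreaRect((s[:,:2]*1000).astype(np.float32))
    print(n,lab,len(s),'ctr',np.round(r[0],1),'size',np.round(r[1],1),'ang',round(r[2],1),'zmed',np.median(s[:,2]).round(4))
S='scene0'
box(S,205,255,185,255,.090,.10,'lamp top')
box(S,262,312,160,220,.090,.10,'det top')
box(S,170,245,205,275,.061,.071,'chamber top')
box(S,212,262,270,320,.056,.066,'tray plate top')
box(S,230,270,285,335,.035,.049,'handle top')
box(S,212,240,265,290,.038,.05,'ref cell top')
box(S,240,315,195,245,.006,.014,'base plate')
box(S,385,440,170,220,.012,.020,'stand top')
box(S,385,440,170,220,.066,.078,'tall top')
box(S,385,440,170,220,.038,.05,'spare top')
box(S,325,360,230,260,.010,.02,'dish')
D='side0'
box(D,290,335,140,190,.090,.10,'lamp top')
box(D,312,365,160,220,.090,.10,'det top')
box(D,275,350,245,330,.012,.020,'stand top')
box(D,275,350,245,330,.066,.078,'tall top')
box(D,275,350,245,330,.038,.05,'spare top')
for n,b in((S,(165,445,150,340)),(D,(240,370,130,335))):
    c=load(n)[0][b[2]:b[3],b[0]:b[1]]; 
    f=min(800/c.shape[1],600/c.shape[0]); cv2.imwrite(f'pics/{n}_c.png',cv2.resize(c,None,fx=f,fy=f,interpolation=cv2.INTER_CUBIC))
```

```text
scene0 lamp top 691 ctr [631.4 137.9] size [49.8 87.8] ang 89.9 zmed 0.0945
scene0 det top 537 ctr [631.  -13.2] size [51.3 85.5] ang 89.5 zmed 0.0941
scene0 chamber top 1578 ctr [619.6 184.6] size [101.9 119.1] ang 0.2 zmed 0.0655
scene0 tray plate top 146 ctr [460.9 216.3] size [76.4  6.1] ang 86.1 zmed 0.0601
scene0 handle top 303 ctr [430.2 207.7] size [55.2 60.5] ang 85.2 zmed 0.0427
scene0 ref cell top 216 ctr [503.9 214. ] size [39.3 22. ] ang 85.2 zmed 0.0438
scene0 base plate 1421 ctr [619.5  51.3] size [182.9 102.6] ang 89.6 zmed 0.0093
scene0 stand top 458 ctr [ 462.9 -262.8] size [ 53.3 142.6] ang 10.7 zmed 0.0152
scene0 tall top 113 ctr [ 457.  -231.1] size [20.5 41.7] ang 11.0 zmed 0.0708
scene0 spare top 147 ctr [ 462.3 -262.5] size [ 21.1 105.3] ang 10.1 zmed 0.043
scene0 dish 484 ctr [453.9 -34.8] size [56.8 60.8] ang 49.6 zmed 0.0143
side0 lamp top 487 ctr [631.   58.1] size [ 85.5 199. ] ang 0.0 zmed 0.0942
side0 det top 427 ctr [630.5 -17.3] size [86.4 54.3] ang 4.1 zmed 0.0941
side0 stand top 976 ctr [ 499.2 -246.3] size [133.6 170.4] ang 10.8 zmed 0.0149
side0 tall top 193 ctr [ 456.7 -235.5] size [21.5 42.1] ang 9.4 zmed 0.0708
side0 spare top 335 ctr [ 478.  -236.7] size [158.5  79.8] ang 60.8 zmed 0.0427
```

View pics/scene0_c.png

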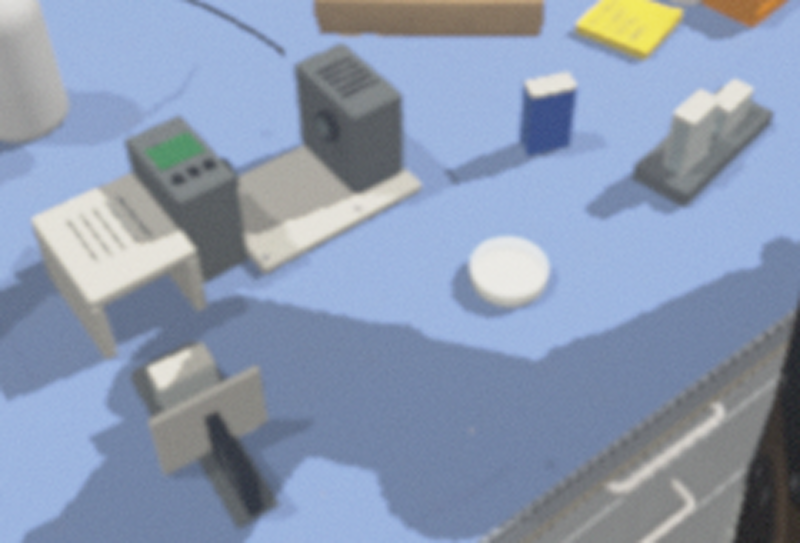

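Candidates: the frosted tall cell in the stand at scene (407,195), crop (690,130), world (0.457,-0.233), top at 71 mm. The blue one at scene (357,190), crop (548,112), stands free and is the decoy. The tall one in the stand fits by colour, place and height. Photometer origin is about (0.619,0.1025), yaw about 0; the tray handle is about (0.426,0.219), yaw about -4°. I'm moving above the tray.

play_rows([
  [0.0255, 0.0535, 0, 0, 0, -0.0141],
  [0.0255, 0.0535, 0, 0, 0, -0.0141],
  [0.0255, 0.0535, 0, 0, 0, -0.0141],
  [0.0255, 0.0535, 0, 0, 0, -0.0141],
  [0.0255, 0.0535, 0, 0, 0, -0.0141],
  [0.0255, 0.0535, 0, 0, 0, -0.0141],
  [0.0255, 0.0535, 0, 0, 0, -0.0141],
  [0.0255, 0.0535, 0, 0, 0, -0.0141],
  [0.0255, 0.0535, 0, 0, 0, -0.0141],
  [0.0255, 0.0535, 0, 0, 0, -0.0141],
], gripper=1)

```text
clock: 1.1
tool_pos: [0.4501, -0.1987, 0.2456]
orientation: [180.0, 0.0, 175.9]
force: [1.0, -1.3, 1.2]
opening: 0.088
gripper_force: 0.0
```

play_rows([
  [-0.003, 0.052, -0.006, 0, 0, 0],
  [-0.003, 0.052, -0.006, 0, 0, 0],
  [-0.003, 0.052, -0.006, 0, 0, 0],
  [-0.003, 0.052, -0.006, 0, 0, 0],
  [-0.003, 0.052, -0.006, 0, 0, 0],
  [-0.003, 0.052, -0.006, 0, 0, 0],
  [-0.003, 0.052, -0.006, 0, 0, 0],
  [-0.003, 0.052, -0.006, 0, 0, 0],
  [-0.003, 0.052, -0.006, 0, 0, 0],
  [-0.003, 0.052, -0.006, 0, 0, 0],
])

```text
clock: 2.1
tool_pos: [0.4252, 0.217, 0.1974]
orientation: [180.0, -0.0, 176.0]
force: [1.1, -0.5, -0.3]
opening: 0.0876
gripper_force: 0.0
```

Run:
```python
from h import *
p,d,m=take('wrist','w1'); o=get_obs(); print(o['clock'],o['tool_pos'],o['orientation'],o['joint_pos'].round(1)); print(np.linalg.inv(m['world_to_cam']).round(3))
P=cloud(m,d)
def box(x,y,z,lab):
    s=P.reshape(-1,3); s=s[(s[:,0]>x[0])&(s[:,0]<x[1])&(s[:,1]>y[0])&(s[:,1]<y[1])&(s[:,2]>z[0])&(s[:,2]<z[1])]
    if len(s)<5: print(lab,len(s)); return
    r=cv2.minAreaRect((s[:,:2]*1000).astype(np.float32)); print(lab,len(s),np.round(r[0],1),np.round(r[1],1),round(r[2],1),np.median(s[:,2]))
box((.38,.452),(.17,.26),(.035,.05),'handle')
box((.44,.49),(.16,.28),(.054,.068),'plate')
box((.48,.53),(.17,.26),(.036,.05),'cell')
box((.54,.7),(.15,.28),(.06,.071),'chamber')
```

```text
2.15 [0.42585116 0.22153343 0.1967185 ] [1.79942320e+02 3.35387259e-02 1.76066296e+02] [  51.     4.3  -27.3   -0.   -58.3 -145. ]
[[ 0.069  0.952  0.3    0.344]
 [ 0.998 -0.066 -0.021  0.224]
 [-0.     0.3   -0.954  0.338]
 [ 0.     0.     0.     1.   ]]
handle 478 [427.3 217.6] [10.2 49.4] 86.2 0.04439748626693188
plate 552 [462.8 215.8] [75.5  5.1] 86.0 0.0617843337945464
cell 717 [504.7 212.7] [39.  20.7] 86.0 0.04521581646930972
chamber 1142 [582.6 196.5] [25.9 93.3] 1.5 0.06650512461629979
```

View pics/w1.png

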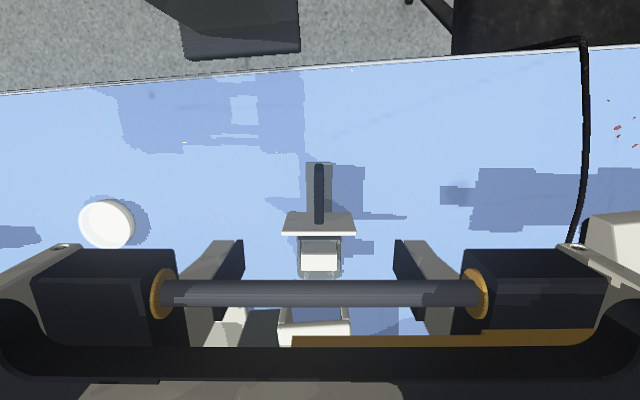

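The wrist view shows the handle at (319,192), front plate (318,225) and reference cell (319,258). Sizes and spacing match: handle at (0.427,0.2177), yaw -4°. I'm descending.

play_rows([
  [0, 0, -0.02, 0, 0, 0],
  [0, 0, -0.02, 0, 0, 0],
  [0, 0, -0.02, 0, 0, 0],
  [0, 0, -0.02, 0, 0, 0],
  [0, 0, -0.02, 0, 0, 0],
  [0, 0, -0.02, 0, 0, 0],
  [0, 0, -0.02, 0, 0, 0],
  [0, 0, 0, 0, 0, 0],
  [0, 0, 0, 0, 0, 0],
])

```text
clock: 3.05
tool_pos: [0.4258, 0.2153, 0.0856]
orientation: [-180.0, -0.0, 176.0]
force: [0.2, 0.3, -0.1]
opening: 0.0876
gripper_force: 0.0
```

play_rows([
  [0.001, 0.003, -0.014, 0, 0, 0],
  [0, 0, -0.014, 0, 0, 0],
  [0, 0, -0.014, 0, 0, 0],
  [0, 0, -0.014, 0, 0, 0],
  [0, 0, -0.013, 0, 0, 0],
  [0, 0, 0, 0, 0, 0],
  [0, 0, 0, 0, 0, 0],
])

```text
clock: 3.75
tool_pos: [0.4265, 0.2176, 0.03]
orientation: [-179.9, -0.0, 176.0]
force: [0.8, -0.3, 0.5]
opening: 0.0878
gripper_force: 0.0
```

play_rows([
  [0, 0, 0, 0, 0, 0],
  [0, 0, 0, 0, 0, 0],
  [0, 0, 0, 0, 0, 0],
  [0, 0, 0, 0, 0, 0],
  [0, 0, 0, 0, 0, 0],
  [0, 0, 0, 0, 0, 0],
  [0, 0, 0, 0, 0, 0],
  [0, 0, 0, 0, 0, 0],
  [0, 0, 0, 0, 0, 0],
  [0, 0, 0, 0, 0, 0],
], gripper=-1)

```text
clock: 4.75
tool_pos: [0.4266, 0.2177, 0.0303]
orientation: [-180.0, -0.0, 176.0]
force: [-0.1, 0.3, -0.9]
opening: 0.013
gripper_force: 0.0
```

play_rows([
  [0, 0, 0, 0, 0, 0],
  [0, 0, 0, 0, 0, 0],
  [0, 0, 0, 0, 0, 0],
  [0, 0, 0, 0, 0, 0],
])

```text
clock: 5.15
tool_pos: [0.4265, 0.2177, 0.0303]
orientation: [-180.0, -0.0, 176.0]
force: [-0.4, 0.1, 0.4]
opening: 0.0097
gripper_force: 30.0
```

play_rows([
  [0, -0.0019, 0, 0, 0, 0.0022],
  [0, -0.0019, 0, 0, 0, 0.0022],
  [0, -0.0019, 0, 0, 0, 0.0022],
  [0, -0.0019, 0, 0, 0, 0.0022],
  [0, -0.0019, 0, 0, 0, 0.0022],
  [0, -0.0019, 0, 0, 0, 0.0022],
  [0, -0.0019, 0, 0, 0, 0.0022],
  [0, -0.0019, 0, 0, 0, 0.0022],
  [0, -0.0019, 0, 0, 0, 0.0022],
  [0, -0.0019, 0, 0, 0, 0.0022],
])

```text
clock: 6.15
tool_pos: [0.4266, 0.2024, 0.0303]
orientation: [-180.0, -0.0, 180.0]
force: [1.0, 1.0, -1.3]
opening: 0.01
gripper_force: 30.0
```

Run:
```python
from h import *
p,d,m=take('scene','s2'); o=get_obs(); print(o['clock'],o['tool_pos'],o['orientation'],o['opening'],o['gripper_force'])
P=cloud(m,d); Q=P.reshape(-1,3)
def sel(x,y,z):
    return Q[(Q[:,0]>x[0])&(Q[:,0]<x[1])&(Q[:,1]>y[0])&(Q[:,1]<y[1])&(Q[:,2]>z[0])&(Q[:,2]<z[1])]
def box(s,lab):
    r=cv2.minAreaRect((s[:,:2]*1000).astype(np.float32)); print(lab,len(s),np.round(r[0],1),np.round(r[1],1),round(r[2],1))
box(sel((.44,.49),(.13,.28),(.054,.068)),'plate')
box(sel((.48,.53),(.15,.26),(.036,.05)),'cell')
s=sel((.55,.68),(.166,.27),(.061,.071)); box(s,'chamber')
# chamber edges: front x per y slice, left y extreme
for y in (.17,.19,.21,.23): t=s[abs(s[:,1]-y)<.006]; print(y,np.percentile(t[:,0],[1,99]).round(4))
for x in (.58,.61,.64): t=s[abs(s[:,0]-x)<.006]; print(x,np.percentile(t[:,1],[99]).round(4))
# legs below top, front face inner edges
t=sel((.56,.578),(.14,.26),(.012,.06)); print(np.histogram(t[:,1],bins=np.arange(.14,.262,.004)))
c=p[170:330,150:330]; cv2.imwrite('pics/s2c.png',cv2.resize(c,None,fx=3.7,fy=3.7,interpolation=cv2.INTER_CUBIC))
```

```text
6.2 [0.42657349 0.20223663 0.03034303] [-1.79994749e+02 -4.83986034e-03  1.79989427e+02] 0.010026814858090012 29.99435395002365
plate 0 [0. 0.] [0. 0.] 0.0
cell 0 [0. 0.] [0. 0.] 0.0
chamber 0 [0. 0.] [0. 0.] 0.0Traceback (most recent call last):
  File "<stdin>", line 12, in <module>
    return _quantile_unchecked(
        a, q, axis, out, overwrite_input, method, keepdims, weights)
    return _ureduce(a,
                    func=_quantile_ureduce_func,
    ...<5 lines>...
                    overwrite_input=overwrite_input,
                    method=method)
    r = func(a, **kwargs)
    result = _quantile(arr,
                       quantiles=q,
    ...<2 lines>...
                       out=out,
                       weights=wgt)
    slices_having_nans = np.isnan(arr[-1, ...])
                                  ~~~^^^^^^^^^
IndexError: index -1 is out of bounds for axis 0 with size 0
```

The arm now occludes the scene camera, so I'm refining the chamber from the first picture instead.

Run:
```python
from h import *
p,d,m=load('scene0'); Q=cloud(m,d).reshape(-1,3)
def sel(x,y,z):
    return Q[(Q[:,0]>x[0])&(Q[:,0]<x[1])&(Q[:,1]>y[0])&(Q[:,1]<y[1])&(Q[:,2]>z[0])&(Q[:,2]<z[1])]
s=sel((.55,.68),(.166,.27),(.061,.071))
for y in (.17,.19,.21,.23): t=s[abs(s[:,1]-y)<.006]; print(y,np.percentile(t[:,0],[1,99]).round(4))
for x in (.58,.61,.64,.66): t=s[abs(s[:,0]-x)<.006]; print(x,np.percentile(t[:,1],[99]).round(4))
t=sel((.562,.576),(.14,.26),(.012,.055)); print([(round(a,3),int(n)) for n,a in zip(*np.histogram(t[:,1],bins=np.arange(.14,.262,.004)))])
for lo,hi,l in((.1,.17,'lamp'),(-.06,.03,'det')):
    t=sel((.57,.7),(lo,hi),(.09,.1)); print(l,np.percentile(t[:,1],[1,99]).round(4),np.percentile(t[:,0],[1,99]).round(4))
```

```text
0.17 [0.5703 0.6683]
0.19 [0.5705 0.668 ]
0.21 [0.5699 0.6682]
0.23 [0.5699 0.667 ]
0.58 [0.2435]
0.61 [0.2436]
0.64 [0.2435]
0.66 [0.2432]
[(np.float64(0.14), 0), (np.float64(0.144), 0), (np.float64(0.148), 0), (np.float64(0.152), 0), (np.float64(0.156), 0), (np.float64(0.16), 18), (np.float64(0.164), 27), (np.float64(0.168), 31), (np.float64(0.172), 1), (np.float64(0.176), 0), (np.float64(0.18), 0), (np.float64(0.184), 0), (np.float64(0.188), 0), (np.float64(0.192), 0), (np.float64(0.196), 0), (np.float64(0.2), 0), (np.float64(0.204), 0), (np.float64(0.208), 0), (np.float64(0.212), 1), (np.float64(0.216), 0), (np.float64(0.22), 0), (np.float64(0.224), 1), (np.float64(0.228), 1), (np.float64(0.232), 8), (np.float64(0.236), 28), (np.float64(0.24), 33), (np.float64(0.244), 1), (np.float64(0.248), 0), (np.float64(0.252), 0), (np.float64(0.256), 0)]
lamp [0.1133 0.1621] [0.5892 0.6725]
det [-0.0361  0.012 ] [0.5892 0.6718]
```

play_rows([
  [0.006, 0, 0, 0, 0, 0],
  [0.012, 0, 0, 0, 0, 0],
  [0.012, 0, 0, 0, 0, 0],
  [0.012, 0, 0, 0, 0, 0],
  [0.012, 0, 0, 0, 0, 0],
  [0.012, 0, 0, 0, 0, 0],
  [0.012, 0, 0, 0, 0, 0],
  [0.012, 0, 0, 0, 0, 0],
  [0.012, 0, 0, 0, 0, 0],
  [0.006, 0, 0, 0, 0, 0],
])

```text
clock: 7.2
tool_pos: [0.514, 0.2026, 0.0303]
orientation: [180.0, 0.0, 179.9]
force: [-8.2, 1.2, 9.2]
opening: 0.0097
gripper_force: 30.0
```

play_rows([
  [0.006, 0, 0, 0, 0, 0],
  [0.004, 0, 0, 0, 0, 0],
  [0.004, 0, 0, 0, 0, 0],
  [0.004, 0, 0, 0, 0, 0],
  [0, 0, 0, 0, 0, 0],
])

```text
clock: 7.7
tool_pos: [0.528, 0.2026, 0.0303]
orientation: [180.0, 0.0, 179.9]
force: [-1.2, -0.7, 1.6]
opening: 0.0099
gripper_force: 30.0
```

play_rows([
  [0.001, 0, 0, 0, 0, 0],
  [0.001, 0, 0, 0, 0, 0],
  [0.001, 0, 0, 0, 0, 0],
  [0, 0, 0, 0, 0, 0],
])

```text
clock: 8.1
tool_pos: [0.5298, 0.2026, 0.0303]
orientation: [-180.0, -0.0, 179.9]
force: [-2.8, 0.3, 3.7]
opening: 0.0098
gripper_force: 30.0
```

play_rows([
  [0.001, 0, 0, 0, 0, 0],
  [0.001, 0, 0, 0, 0, 0],
  [0, 0, 0, 0, 0, 0],
])

```text
clock: 8.4
tool_pos: [0.5316, 0.2026, 0.0303]
orientation: [-180.0, 0.0, 179.9]
force: [-4.0, -1.4, 2.9]
opening: 0.0098
gripper_force: 30.0
```

play_rows([
  [0.001, 0, 0, 0, 0, 0],
  [0.001, 0, 0, 0, 0, 0],
  [0, 0, 0, 0, 0, 0],
])

```text
clock: 8.7
tool_pos: [0.5325, 0.2025, 0.0303]
orientation: [-180.0, -0.1, 179.9]
force: [-7.8, 0.5, 6.1]
opening: 0.0096
gripper_force: 30.0
```

play_rows([
  [0.001, 0, 0, 0, 0, 0],
  [0.001, 0, 0, 0, 0, 0],
  [0, 0, 0, 0, 0, 0],
  [0, 0, 0, 0, 0, 0],
])

```text
clock: 9.1
tool_pos: [0.5326, 0.2024, 0.0303]
orientation: [-180.0, -0.2, 179.9]
force: [-15.4, 3.4, 10.7]
opening: 0.0099
gripper_force: 30.0
```

play_rows([
  [0.001, 0, 0, 0, 0, 0],
  [0, 0, 0, 0, 0, 0],
])

```text
clock: 9.3
tool_pos: [0.5327, 0.2024, 0.0303]
orientation: [-179.9, -0.2, 179.9]
force: [-18.0, 4.2, 14.6]
opening: 0.01
gripper_force: 30.0
```

play_rows([
  [0, 0, 0, 0, 0, 0],
  [0, 0, 0, 0, 0, 0],
  [0, 0, 0, 0, 0, 0],
  [0, 0, 0, 0, 0, 0],
  [0, 0, 0, 0, 0, 0],
], gripper=0)

```text
clock: 9.8
tool_pos: [0.5357, 0.2025, 0.0302]
orientation: [180.0, 0.0, 179.9]
force: [-0.6, 0.3, -0.1]
opening: 0.0421
gripper_force: 0.0
```

play_rows([
  [0, 0, 0.01, 0, 0, 0],
  [0, 0, 0.02, 0, 0, 0],
  [0, 0, 0.03, 0, 0, 0],
  [0, 0, 0.04, 0, 0, 0],
  [-0.01, 0, 0.05, 0, 0, 0],
  [-0.02, 0, 0.05, 0, 0, 0],
  [-0.04, 0, 0.03, 0, 0, 0],
  [-0.03, 0, 0, 0, 0, 0],
  [-0.02, 0, 0, 0, 0, 0],
  [0, 0, 0, 0, 0, 0],
])

```text
clock: 10.8
tool_pos: [0.4378, 0.2023, 0.2149]
orientation: [180.0, 0.0, 180.0]
force: [-0.3, 0.0, -0.1]
opening: 0.0438
gripper_force: 0.0
```

Run:
```python
from h import *
o=get_obs(); print(o['clock'],o['tool_pos'],o['orientation'])
for c in('wrist',):
  p,d,m=take(c,c[0]+'3'); Q=cloud(m,d).reshape(-1,3)
  def sel(x,y,z):
    return Q[(Q[:,0]>x[0])&(Q[:,0]<x[1])&(Q[:,1]>y[0])&(Q[:,1]<y[1])&(Q[:,2]>z[0])&(Q[:,2]<z[1])]
  def box(s,lab):
    if len(s)<5: print(lab,len(s)); return
    r=cv2.minAreaRect((s[:,:2]*1000).astype(np.float32)); print(c,lab,len(s),np.round(r[0],1),np.round(r[1],1),round(r[2],1))
  box(sel((.545,.5755),(.15,.26),(.057,.0635)),'plate')
  box(sel((.55,.575),(.15,.26),(.0637,.071)),'chamber front strip')
  box(sel((.49,.56),(.17,.23),(.038,.05)),'handle')
```

```text
10.8 [0.43781871 0.20225452 0.2148574 ] [1.79954080e+02 9.80124309e-03 1.79997157e+02]
plate 0
wrist chamber front strip 101 [573.9 201.9] [80.   2.1] 89.9
wrist handle 298 [529.6 203.7] [10.8 42.5] 89.8
```

View pics/w3.png

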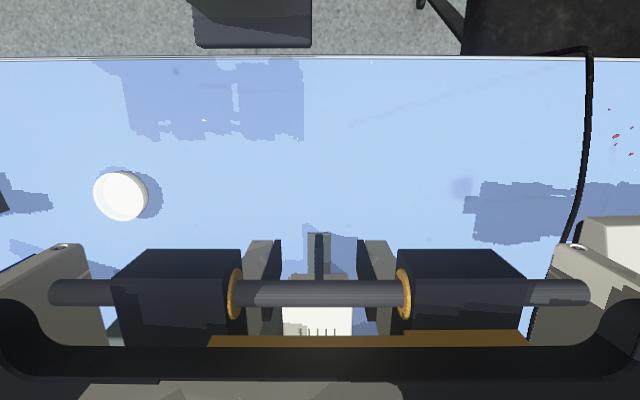

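The wrist view shows the handle at (319,258) straight before the chamber (vents at 318,325). The plate's edge is hidden, so I'll check it from the scene camera after moving. On to the stand.

play_rows([
  [0.002, -0.045, 0, 0, 0, 0.0466],
  [0.002, -0.045, 0, 0, 0, 0.0466],
  [0.002, -0.045, 0, 0, 0, 0.0466],
  [0.002, -0.045, 0, 0, 0, 0.0466],
  [0.002, -0.045, 0, 0, 0, 0.0466],
  [0.002, -0.045, 0, 0, 0, 0.0466],
  [0.002, -0.045, 0, 0, 0, 0.0466],
  [0.002, -0.045, 0, 0, 0, 0.0466],
  [0.002, -0.045, 0, 0, 0, 0.0466],
  [0.002, -0.045, 0, 0, 0, 0.0466],
], gripper=1)

```text
clock: 11.85
tool_pos: [0.4558, -0.1507, 0.2138]
orientation: [179.9, -0.0, -97.9]
force: [0.6, -0.1, -0.9]
opening: 0.0878
gripper_force: 0.0
```

play_rows([
  [0.002, -0.045, 0, 0, 0, 0.0466],
  [0.002, -0.045, 0, 0, 0, 0.0466],
  [0, 0, 0, 0, 0, 0],
  [0, 0, 0, 0, 0, 0],
])

```text
clock: 12.25
tool_pos: [0.4585, -0.2201, 0.2133]
orientation: [179.9, 0.0, -82.1]
force: [0.5, 0.7, 0.4]
opening: 0.0876
gripper_force: 0.0
```

Run:
```python
from h import *
o=get_obs(); print(o['clock'],o['tool_pos'],o['orientation'],o['joint_pos'].round(1))
def run(c,n,L):
  p,d,m=take(c,n); Q=cloud(m,d).reshape(-1,3)
  for x,y,z,lab in L:
    s=Q[(Q[:,0]>x[0])&(Q[:,0]<x[1])&(Q[:,1]>y[0])&(Q[:,1]<y[1])&(Q[:,2]>z[0])&(Q[:,2]<z[1])]
    if len(s)<5: print(lab,len(s)); continue
    r=cv2.minAreaRect((s[:,:2]*1000).astype(np.float32)); print(c,lab,len(s),np.round(r[0],1),np.round(r[1],1),round(r[2],1),np.median(s[:,2]).round(4))
run('wrist','w4',[((.42,.49),(-.27,-.19),(.064,.078),'tall'),((.43,.50),(-.34,-.26),(.038,.05),'spare'),((.40,.53),(-.36,-.17),(.012,.02),'stand')])
run('scene','s4',[((.54,.5755),(.15,.26),(.054,.0625),'plate'),((.545,.5745),(.15,.26),(.064,.071),'chamber strip'),((.48,.562),(.17,.23),(.038,.05),'handle'),((.36,.5),(-.08,0),(.01,.02),'dish')])
a=load('w4')[0][:, 120:520]; b=load('s4')[0][170:320,150:300]
cv2.imwrite('pics/v4.png',np.hstack([a,cv2.resize(b,(400,400),interpolation=cv2.INTER_CUBIC)]))
```

```text
12.25 [ 0.4585093  -0.22009892  0.21328608] [ 1.79872865e+02  2.07749667e-02 -8.20618734e+01] [ -3.5   6.3 -22.6   0.  -61.2  11.4]
wrist tall 844 [ 459.  -232.2] [20. 40.] 10.1 0.0732
wrist spare 841 [ 470.8 -295.3] [19.9 39.3] 8.5 0.0453
wrist stand 4110 [ 464.8 -263.5] [ 52.2 140.7] 10.4 0.0172
scene plate 193 [568.5 203.3] [11.1 80.8] 0.2 0.0596
scene chamber strip 74 [571.6 202.3] [77.8  5.7] 90.0 0.0652
scene handle 128 [534.1 205.1] [54.9 10.4] 0.8 0.0428
scene dish 482 [454.6 -35.6] [56.8 60.9] 51.0 0.0142
```

View pics/v4.png

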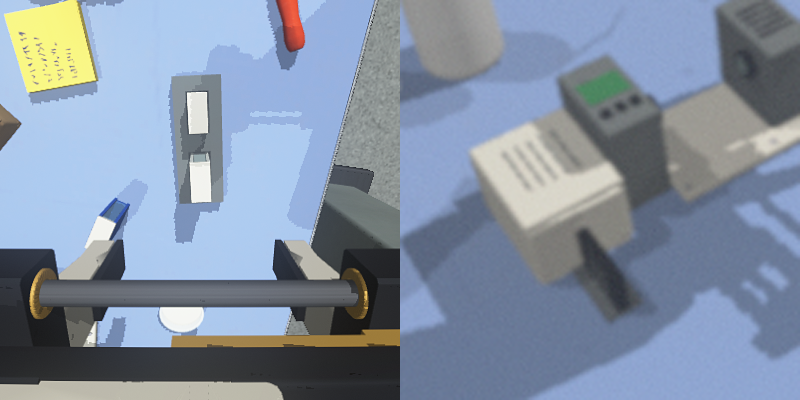

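The wrist crop shows the tall cell at (200,178) with its window edge visible, the spare at (197,112), the blue decoy at (105,220), and the dish at (182,318). The scene crop shows the tray home, its white plate closing the chamber (575,240) with the handle pointing straight out. Next I'm checking the decoy's clearance from the fingers.

Run:
```python
from h import *
p,d,m=load('scene0'); P=cloud(m,d)[165:210,340:375].reshape(-1,3); s=P[P[:,2]>.025]; print(s.min(0),s.max(0))
```

```text
[ 0.53604365 -0.18024585  0.02520931] [ 0.56815376 -0.1364109   0.06944442]
```

play_rows([
  [0, -0.007, -0.01, 0, 0, 0.0068],
  [0, -0.007, -0.01, 0, 0, 0.0068],
  [0, 0, -0.02, 0, 0, 0],
  [0, 0, -0.02, 0, 0, 0],
  [0, 0, -0.01, 0, 0, 0],
  [0, 0, 0, 0, 0, 0],
  [0, 0, 0, 0, 0, 0],
])

```text
clock: 13.05
tool_pos: [0.459, -0.2298, 0.1589]
orientation: [-180.0, -0.0, -79.3]
force: [1.1, -0.4, -0.3]
opening: 0.0878
gripper_force: 0.0
```

play_rows([
  [0, -0.0025, -0.024, 0, 0, -0.001],
  [0, 0, -0.024, 0, 0, 0],
  [0, 0, -0.024, 0, 0, 0],
  [0, 0, -0.024, 0, 0, 0],
  [0, 0, -0.024, 0, 0, 0],
  [0, 0, -0.02, 0, 0, 0],
  [0, 0, 0, 0, 0, 0],
  [0, 0, 0, 0, 0, 0],
])

```text
clock: 13.85
tool_pos: [0.4592, -0.2321, 0.0471]
orientation: [-180.0, -0.0, -79.5]
force: [-0.6, -0.4, 0.5]
opening: 0.0875
gripper_force: 0.0
```

play_rows([
  [0, 0, 0, 0, 0, 0],
  [0, 0, 0, 0, 0, 0],
  [0, 0, 0, 0, 0, 0],
  [0, 0, 0, 0, 0, 0],
  [0, 0, 0, 0, 0, 0],
  [0, 0, 0, 0, 0, 0],
  [0, 0, 0, 0, 0, 0],
  [0, 0, 0, 0, 0, 0],
  [0, 0, 0, 0, 0, 0],
  [0, 0, 0, 0, 0, 0],
], gripper=-1)

```text
clock: 14.85
tool_pos: [0.4585, -0.2321, 0.0463]
orientation: [180.0, 0.0, -79.6]
force: [-1.1, -0.1, -0.4]
opening: 0.0198
gripper_force: 30.0
```

play_rows([
  [0, 0, 0, 0, 0, 0],
  [0, 0, 0, 0, 0, 0],
  [0, 0, 0, 0, 0, 0],
])

```text
clock: 15.15
tool_pos: [0.4585, -0.2321, 0.0463]
orientation: [180.0, 0.0, -79.6]
force: [0.1, 0.4, -0.3]
opening: 0.0201
gripper_force: 30.0
```

play_rows([
  [0, 0, 0.006, 0, 0, 0],
  [0, 0, 0.01, 0, 0, 0],
  [0, 0, 0.016, 0, 0, 0],
  [0, 0, 0.025, 0, 0, 0],
  [0, 0, 0.03, 0, 0, 0],
  [0, 0, 0.03, 0, 0, 0],
  [0, 0, 0.03, 0, 0, 0],
  [0, 0, 0.02, 0, 0, 0],
  [0, 0, 0.008, 0, 0, 0],
  [0, 0, 0, 0, 0, 0],
])

```text
clock: 16.15
tool_pos: [0.4589, -0.2321, 0.1875]
orientation: [-179.9, -0.0, -79.6]
force: [-0.9, -0.1, -1.6]
opening: 0.02
gripper_force: 30.0
```

play_rows([
  [0.01, 0.0184, 0, 0, 0, -0.0029],
  [0.02, 0.0369, 0, 0, 0, -0.0058],
  [0.0201, 0.0369, 0, 0, 0, -0.0058],
  [0.0201, 0.0369, 0, 0, 0, -0.0058],
  [0.0201, 0.0369, 0, 0, 0, -0.0058],
  [0.0201, 0.0369, 0, 0, 0, -0.0058],
  [0.0201, 0.0369, 0, 0, 0, -0.0058],
  [0.0201, 0.0369, 0, 0, 0, -0.0058],
  [0.0201, 0.0369, 0, 0, 0, -0.0058],
  [0.0201, 0.0369, 0, 0, 0, -0.0058],
])

```text
clock: 17.15
tool_pos: [0.611, 0.0495, 0.1849]
orientation: [179.9, -0.0, -89.5]
force: [1.0, -1.2, 0.1]
opening: 0.02
gripper_force: 30.0
```

play_rows([
  [0.01, 0.0184, 0, 0, 0, -0.0029],
  [0, 0, 0, 0, 0, 0],
  [0, 0, 0, 0, 0, 0],
  [0, 0, 0, 0, 0, 0],
])

```text
clock: 17.55
tool_pos: [0.6185, 0.0621, 0.1859]
orientation: [179.9, -0.0, -90.0]
force: [-0.5, 0.4, -0.5]
opening: 0.0201
gripper_force: 30.0
```

Run:
```python
from h import *
o=get_obs(); print(o['clock'],o['tool_pos'],o['orientation'],o['opening'],o['gripper_force'])
a=take('scene','s5'); b=take('side','d5')[0]
for n,z in(('s5',(.11,.15)),('d5',(.11,.15))):
  p,d,m=load(n); Q=cloud(m,d).reshape(-1,3); s=Q[(abs(Q[:,0]-.619)<.05)&(abs(Q[:,1]-.0628)<.05)&(Q[:,2]>.125)&(Q[:,2]<.21)]
  print(n,len(s)); 
  if len(s): print(np.percentile(s,[2,98],axis=0).round(4))
cv2.imwrite('pics/v5.png',np.hstack([a[0][60:260,140:340].repeat(2,0).repeat(2,1),b[60:260,220:420].repeat(2,0).repeat(2,1)]))
```

```text
17.55 [0.61848895 0.06213483 0.18590886] [ 1.79937482e+02 -2.04049596e-02 -9.00371106e+01] 0.020052793162317863 29.99982140958309
s5 370
[[0.5901 0.0451 0.1448]
 [0.6248 0.0819 0.2068]]
d5 635
[[0.5864 0.0379 0.1452]
 [0.6416 0.0717 0.2096]]
```

View pics/v5.png

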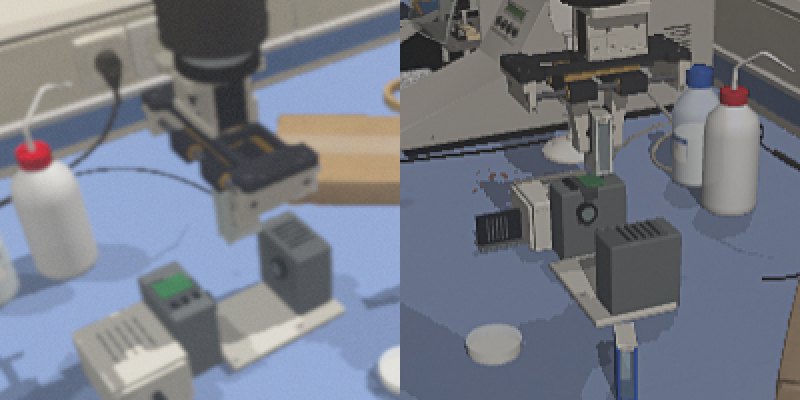

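The left (scene) half shows the cell held over the gap, with the chamber still closed. The right (side) half shows the cell upright at (600,140) above the lenses, window side facing along the light. I'm lowering to lens height.

play_rows([
  [0.0005, 0.0008, -0.012, 0, 0, 0],
  [0, 0, -0.016, 0, 0, 0],
  [0, 0, -0.018, 0, 0, 0],
  [0, 0, -0.018, 0, 0, 0],
  [0, 0, -0.018, 0, 0, 0],
  [0, 0, -0.018, 0, 0, 0],
  [0, 0, -0.017, 0, 0, 0],
  [0, 0, -0.012, 0, 0, 0],
  [0, 0, -0.008, 0, 0, 0],
  [0, 0, 0, 0, 0, 0],
])

```text
clock: 18.65
tool_pos: [0.6192, 0.0636, 0.0758]
orientation: [179.9, -0.0, -90.0]
force: [-0.7, 0.3, -0.5]
opening: 0.0197
gripper_force: 30.0
```

play_rows([
  [0, 0, 0, 0, 0, 0],
  [0, 0, 0, 0, 0, 0],
  [0, 0, 0, 0, 0, 0],
])

```text
clock: 18.95
tool_pos: [0.62, 0.0638, 0.0774]
orientation: [-179.9, 0.0, -90.0]
force: [0.5, -0.1, -0.1]
opening: 0.0195
gripper_force: 30.0
```

Run:
```python
from h import *
o=get_obs(); print(o['clock'],o['tool_pos'],o['orientation'],o['force'],o['opening'],o['gripper_force'])
a=take('scene','s6')[0]; b=take('side','d6')[0]
cv2.imwrite('pics/v6.png',np.hstack([cv2.resize(a[120:320,140:340],(400,400),interpolation=2),cv2.resize(b[110:310,230:430],(400,400),interpolation=2)]))
for n in('s6','d6'):
  p,d,m=load(n); Q=cloud(m,d).reshape(-1,3); s=Q[(abs(Q[:,0]-.619)<.03)&(abs(Q[:,1]-.0628)<.03)&(Q[:,2]>.045)&(Q[:,2]<.055)]
  if len(s): print(n,len(s),np.percentile(s,[3,97],axis=0).round(4))
```

```text
18.95 [0.6199624  0.06382844 0.07744222] [-1.79938537e+02  2.20102518e-02 -9.00006009e+01] [ 0.53632013 -0.14920551 -0.09141531] 0.01948837645958617 29.999816603958607
s6 33 [[0.6077 0.0706 0.0453]
 [0.6263 0.0838 0.0547]]
d6 10 [[0.6065 0.0537 0.046 ]
 [0.6089 0.0704 0.0513]]
```

View pics/v6.png

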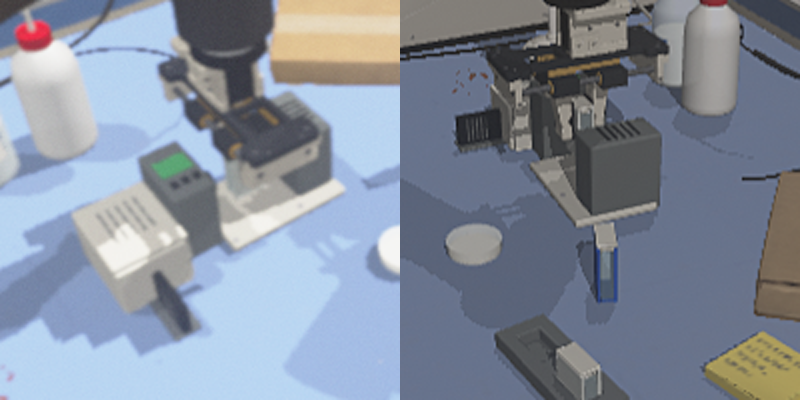

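The left half shows the cell between the towers at (237,180), upright, with the chamber closed at (160,235). The right half shows the spare still in the stand (578,365) and the dish in place (473,243). One millimetre of trim remains, then I hand in.

play_rows([
  [0, -0.001, -0.001, 0, 0, 0],
  [0, 0, 0, 0, 0, 0],
  [0, 0, 0, 0, 0, 0],
  [0, 0, 0, 0, 0, 0],
  [0, 0, 0, 0, 0, 0],
])

```text
clock: 19.55
tool_pos: [0.6196, 0.0629, 0.076]
orientation: [180.0, -0.0, -90.0]
force: [-0.4, 0.0, -1.4]
opening: 0.0198
gripper_force: 30.0
```

```bash
python3 -c "
from plant import *
print(get_obs()['tool_pos']); print(close_job())"
```

```text
[0.61959067 0.06286325 0.07595648]
the job is handed in; nothing more can be done
None
```

I handed the job in at about 19.6 s: the tray closes the reference chamber, the sample cell is held upright by its frosted faces, centred between the lenses to about 1–2 mm, and the dish and spare cell were not moved; the reference cell can't be seen inside the closed chamber, so I could not check it still stands.

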